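# Close the soil sieve and snap its two clips

## Task

Close the soil sieve: swing its raised clamp frame fully down by the lever in front, and only then press each of the two clips on its front bar until it snaps through and stays down. Press firmly enough to feel the snap but gently: the clips break at 25 N and the frame must not be pushed with more than 60 N. Leave the pots, the tray and the trowel undisturbed.

Things in the scene. Friction and masses are not known exactly. Their poses are not given: they have to be found in the camera images.
- sieve: Aluminium soil sieve, a square open frame 240 x 240 mm, 75 mm high, fixed to the bench, with steel mesh inside. Origin at the centre of its underside; x points to the hinge side (away from the robot at yaw 0), y to its left side, z up.
- clamp (a joint): Angle of the sieve's clamp frame (rad): 0 = flat on the sieve (closed, stop), up to 1.0 = raised. Turns about the sieve's y through point hinge. Made of 12 mm thick aluminium bars; the front bar (36 mm wide, 240 mm long, centre line 200 mm from the hinge axis) is the end that rises. Hinge friction keeps it where it is left; about 2 to 6 N on the lever moves it down.
- hinge (a point): Middle of the hinge axis of the clamp frame, 105 mm from the sieve's origin along its x, 81 mm above the bench. Its axes turn with the clamp frame (equal to the sieve's when closed).
- lever (a point): Centre of the upper face of the lever, a wooden grip 52 mm (along the lever) x 36 mm x 16 mm that sticks out from the middle of the clamp frame's front bar. The point lies 242 mm from the hinge axis and, when closed, 89 mm above the bench. Axes turn with the clamp frame.
- left_seat (a point): Point on the front bar's upper face on the axis of the left (sieve +y) clip: 200 mm from the hinge axis, 85 mm left of the middle, 87 mm above the bench when closed. On it stands a black collar (33 mm diameter), from which a flat-topped steel push cap (24 mm diameter) rises 16 mm. Collar height is set by hand, NOT measured: the raised cap's top is 31 to 51 mm above this point; feel for it.
- right_seat (a point): The same point under the right (sieve -y) clip, 85 mm right of the middle; same collar and cap, its collar height set independently: cap top again unmeasured, 31 to 51 mm above this point.
- clip_left (a joint): Travel of the left push cap into its collar (m): 0 = up, 0.012 = snapped down. Force to press it: peak of roughly 7 to 9 N (a slow push may feel a little less) at 2 to 3 mm, falling to zero near 6 mm; from there it pulls itself down to 12 mm and stays. Released before 6 mm it springs back up. Beyond 12 mm it is stiff: some 15 N per mm, 25 N about 1.5 mm further.
- clip_right (a joint): The same for the right push cap.
- pot_big: Bystander: terracotta pot, 104 mm across the rim, 95 mm high, origin under its centre.
- pot_small: Bystander: terracotta pot, 84 mm across the rim, 75 mm high, origin under its centre.
- tray: Bystander: blue silicone pot tray, 130 x 100 x 22 mm, origin under its centre.
- trowel: Bystander: wooden-handled stainless trowel lying flat, about 270 mm long, 62 mm wide, 26 mm high, along its x with the handle at -x; origin on its underside near the middle.

How it is judged:
By the outcome, as a careful person would: the job done as asked, in the order asked, and still so for the second after the job is handed in, with the robot touching nothing.
It also fails if it takes over 64 s, if anything falls off the work surface, if the arm or the gripper's body presses on something with over 40 N, if the wrist force passes 120 N, or if a joint passes its speed limit or range.

## Robot

A 6-joint arm with a two-finger parallel gripper is mounted at the origin on the work surface. World frame = base frame: x ahead of the robot, y to its left, z up, the work surface at z = 0. Lengths are in m, angles in rad, forces in N, time in s.
With the tool pointing down it reaches from about 0.35 to 0.775 m from the base axis. Payload 7.3 kg.
Tool frame: the origin (TCP) lies between the finger pads; the fingertips stand 8 mm ahead of it and the grasp point (between the pads) lies 11 mm behind it (robot.nose_length is the distance from the TCP to the fingertips, in m); z points along the fingers, y is the line along which they close (so a half turn about z gives the same grasp; the last joint's range is limited). The gripper opens to 92 mm and grips with 3 to 60 N. Pads are 19 mm wide; open, the fingers measure 130 mm over their backs; the gripper's body (75 mm by 190 mm) begins 47 mm behind the grasp point.
Start: joints at [-1.408, 0.342, 1.524, -0, 1.275, -0.146], TCP at [0.16, -0.5, 0.235] pointing down, gripper open.
Joint ranges: [-2.53, 2.53], [-0.77, 2.02], [0.04, 2.7], [-1, 4.14], [0.28, 2.66], [-3.11, 3.11]. Speed limits (rad/s): [2.57, 2.57, 3.14, 3.14, 3.14, 3.14].

## Interface

Orientations are given as [roll, pitch, yaw] about the fixed x, y, z axes, in that order (R = Rz(yaw) Ry(pitch) Rx(roll)).
In Python, from cell import robot gives the robot as it stands. The module is installed in compiled form; this text tells all that it offers.
- The arm moves only by the shell command python3 -m jog 'ROWS' [FORCE]. ROWS is JSON, a list that holds one entry, the list of rows, each a list of 5 numbers: the gripper's target within -1 to 1 (fully open at 1, half-way at 0, shut at -1), then the shift along the tool's x, y, z in m, then the turn about the tool's z in rad. A call has 1 to 5 rows; each row is the pose to reach, as a shift and turn from the pose commanded when the call began, along the tool's axes at that moment; what a row does not reach only later rows make up. A row lasts 1/12 s, in which the tool goes at most 41.7 mm and 7.16 degrees, less where a joint would pass 70% of its speed; a pose out of reach is approached as far as the arm can. A call with a gripper value outside its range is refused whole. The fingers move at their own pace and stop on an object; FORCE is the grip in N (left out, the last holds). Time passes only in rows, so rows that repeat a pose let the fingers close. It gives the time, the measured TCP pose, the force, the opening and the grip force at its end, in the units of the state.
- robot.observe(): the state, without advancing time (a new reading comes with each control period).
- robot.read_camera(name): name is "scene" or "top" or "wrist"; returns the picture (400x640x3 uint8, red, green, blue); there is no depth.
- robot.camera_model(name): a dict with "camera_matrix" (3x3 intrinsics, pixels), "dist_coeffs" ([k1, k2, p1, p2, k3] as OpenCV has them; the pictures are not rectified), "position" and "attitude" of the camera in the world; the wrist camera has in their place "mount" (4x4, takes a point from camera to tool coordinates, whose origin is the TCP and whose axes are the flange's). Camera axes: x right, y down, z forward; pixel columns grow to the right and rows downward; lengths in m; the calibration is good to about 2 mm. A picture is of the moment at which its call begins: read the wrist's pose just before it. camera_model takes no time and is no camera call.
- robot.hand_in(): hands the job in; it is judged then, once.
The state is a dict: "time": time; "qpos": joint angles; "qvel": joint speeds; "joint_efforts": joint torques, N m; "tool_pos": TCP position; "tool_rot": TCP orientation; "contact_force": force on the tool from outside, world axes, zero at the start; "torque": the same for the moment, N m; "opening": finger opening in m; "grip_force": force on a finger pad.
Only numpy, scipy, OpenCV 4.12 (cv2) and the standard library are available. Lean on these libraries where they do the work, as an engineer would, in place of code of your own. Each camera call takes 0.05 s, during which the arm holds its last target. There are 200 camera calls.

## Working session

There is one attempt and no reset: what is moved stays moved. The work goes in short steps, Python scripts to look and compute and a shell command to move; the robot and the scene stay as the last step left them, time stands still between calls to the robot, and variables do not carry over. Pictures are saved under pics/ and viewed, at most 10 in all, crops included, and the job is handed in when it is done.

```bash
mkdir -p pics; python3 - <<'E'
from cell import robot
import cv2,json
for n in ("scene","top"):
    im=robot.read_camera(n); cv2.imwrite(f"pics/{n}0.png",im[:,:,::-1])
    m=robot.camera_model(n); print(n,{k:(v.tolist() if hasattr(v,'tolist') else v) for k,v in m.items()})
print(robot.observe())
E
```

```text
scene {'camera_matrix': [[418.9762929103212, 0.0, 330.80049059359254], [0.0, 418.9762929103212, 194.8410394055467], [0.0, 0.0, 1.0]], 'dist_coeffs': [-0.10166534669857162, 0.0, 0.0, 0.0, 0.0], 'position': [1.428988438629259, 0.40658748359635827, 0.7602251841266511], 'attitude': [-2.186562006851112, 0.02295407340166178, 2.0081124343552976]}
top {'camera_matrix': [[447.75613426475536, 0.0, 319.14004929266326], [0.0, 447.75613426475536, 196.65660076395852], [0.0, 0.0, 1.0]], 'dist_coeffs': [-0.01128540973321727, 0.0, 0.0, 0.0, 0.0], 'position': [0.3525875983866354, 0.013168659472416612, 1.1067598236021576], 'attitude': [-2.9371650975442685, -0.003676395757544082, -1.5456751745107549]}
{'time': 0.1, 'qpos': array([-1.40800544e+00,  3.42663474e-01,  1.52489671e+00, -1.04211863e-05,
        1.27539225e+00, -1.45997544e-01]), 'qvel': array([ 0.00172099, -0.00210821, -0.00129109, -0.00028968, -0.00140238,
       -0.0007704 ]), 'joint_efforts': array([ 3.10841700e-03, -4.32001948e+01, -2.44695067e+01,  7.18263374e-02,
        5.25712583e-02, -2.58264731e-05]), 'tool_pos': array([ 0.15951383, -0.49982442,  0.23411769]), 'tool_rot': array([-3.14024589e+00, -1.87960240e-04,  3.08791346e-01]), 'contact_force': array([-0.528116  , -0.37902036, -0.10468383]), 'torque': array([-0.01825008, -0.03604611,  0.00671524]), 'grip_force': 0.0, 'opening': 0.09157881524947332}
```

View pics/top0.png

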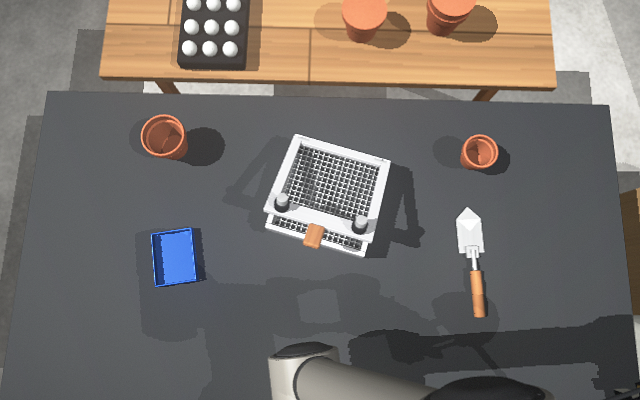

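View pics/scene0.png

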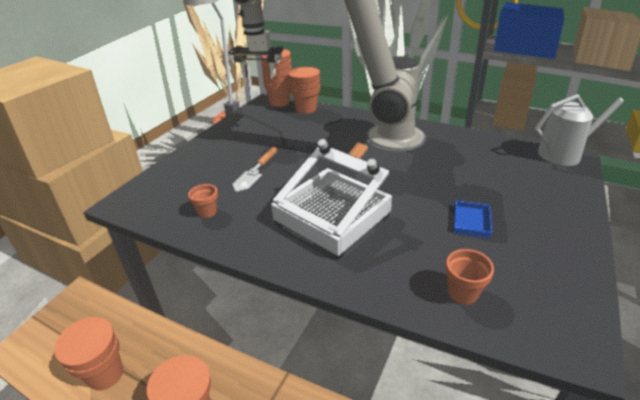

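The top view shows the sieve at about (325,195), with the lever at (314,236) and caps at (282,200) and (361,222). In the scene view the clamp is raised, with the lever at (358,150). I'll enlarge both to get accurate points.

```bash
python3 - <<'E'
import cv2
a=cv2.imread("pics/top0.png")[125:265,250:405]; cv2.imwrite("pics/topc.png",cv2.resize(a,None,fx=4.2,fy=4.2,interpolation=cv2.INTER_CUBIC))
a=cv2.imread("pics/scene0.png")[130:260,260:405]; cv2.imwrite("pics/scenec.png",cv2.resize(a,None,fx=4.5,fy=4.5,interpolation=cv2.INTER_CUBIC))
E
```

```text
(no output)
```

View pics/topc.png

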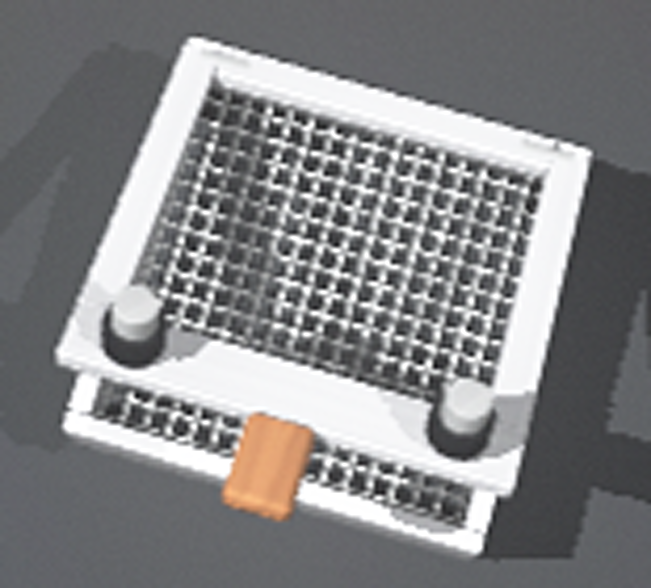

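View pics/scenec.png

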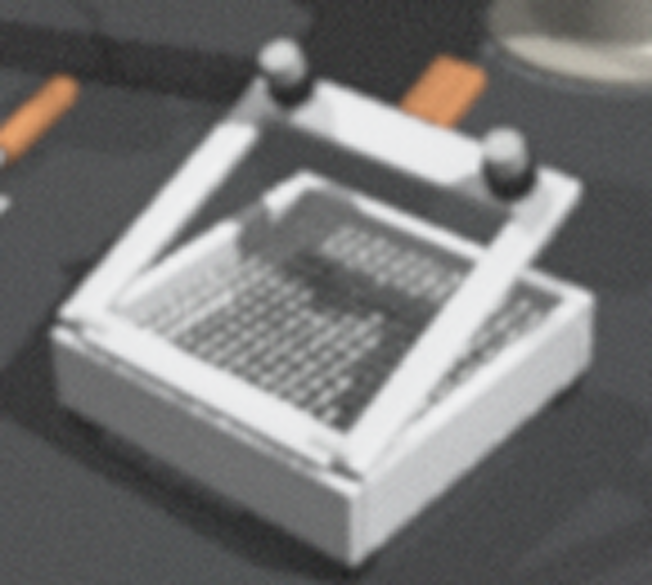

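```bash
cat > h.py <<'E'
import numpy as np,cv2
from cell import robot
from scipy.spatial.transform import Rotation as R
def proj(n,P):
    m=robot.camera_model(n); Rw=R.from_euler('xyz',m['attitude']).as_matrix()
    rv=cv2.Rodrigues(Rw.T)[0]; t=-Rw.T@np.array(m['position'])
    return cv2.projectPoints(np.array(P,float),rv,t,np.array(m['camera_matrix']),np.array(m['dist_coeffs']))[0][:,0]
def sieve(p,q): # sieve -> world
    c,s=np.cos(p[2]),np.sin(p[2]); return np.array([p[0]+c*q[0]-s*q[1],p[1]+s*q[0]+c*q[1],q[2]])
def clamp(p,th,r,y,h): # r toward front from hinge, h above axis plane
    return sieve(p,[.105-r*np.cos(th)+h*np.sin(th),y,.081+r*np.sin(th)+h*np.cos(th)])
E
cat > fit.py <<'E'
from h import *
from scipy.optimize import least_squares
T=lambda u,v:(250+(u+.5)/4.2-.5,125+(v+.5)/4.2-.5); S=lambda u,v:(260+(u+.5)/4.5-.5,130+(v+.5)/4.5-.5)
sc=[((.12,.12,0),(352,565)),((.12,.12,.075),(352,485)),((.12,-.12,0),(62,400)),((.12,-.12,.075),(55,345)),((-.12,.12,.075),(592,300)),((-.12,.12,0),(588,375)),((-.12,-.12,.075),(307,172))]
cs=[((.218,.12,.006),(582,185)),((.268,-.018,.008),(440,55)),((.268,.018,.008),(488,70))]
ct=[((.218,.12,.006),(58,352)),((.218,-.12,.006),(512,485)),((.216,.018,.008),(255,413)),((.216,-.018,.008),(313,428)),((.268,.018,.008),(224,492)),((.268,-.018,.008),(291,510))]
def f(p):
    th,hl,hr=p[3:6]; o=p[6:8]
    A=[sieve(p,a) for a,_ in sc]+[clamp(p,th,*a) for a,_ in cs]+[clamp(p,th,.2,.085,hl+.006),clamp(p,th,.2,-.085,hr+.006)]
    b=[S(*x) for _,x in sc+cs]+[S(504,143),S(284,55)]
    C=[clamp(p,th,*a) for a,_ in ct]+[clamp(p,th,.2,.085,hl+.006),clamp(p,th,.2,-.085,hr+.006)]
    d=[T(*x) for _,x in ct]+[T(140,300),T(470,395)]
    return np.r_[(proj('scene',A)-b-o).ravel(),(proj('top',C)-d).ravel(),o/1]
r=least_squares(f,[.55,0,-.2,.5,.04,.04,0,0],loss='soft_l1')
p=r.x;print(p.round(4));print(f(p).reshape(-1,2).round(1).tolist())
np.save('p.npy',p)
print('lever',clamp(p,p[3],.242,0,.008),'closed',clamp(p,0,.242,0,.008));print('seats',clamp(p,0,.2,.085,.006),clamp(p,0,.2,-.085,.006))
E
python3 fit.py
```

```text
[ 0.5781 -0.0078 -0.2658  0.3858  0.0399  0.0419 -0.8417  0.6871]
[[0.2, 5.8], [-0.2, 1.6], [0.3, 5.3], [-0.9, -3.4], [0.8, -1.5], [0.1, 2.7], [-0.4, -0.8], [-0.2, -0.4], [0.5, -0.1], [-0.1, 0.3], [-0.3, -0.3], [-0.5, -0.3], [-0.2, 0.1], [0.5, 0.8], [-0.9, -2.0], [1.6, -0.7], [-0.5, 0.1], [0.3, 0.8], [-0.6, 0.3], [0.0, 0.5], [-0.8, 0.7]]
lever [0.46593854 0.02274438 0.17946979] closed [0.44587416 0.02820772 0.089     ]
seats [0.50873036 0.09918728 0.087     ] [ 0.4640671  -0.06484074  0.087     ]
```

```bash
sed -i 's/((.12,.12,0),(352,565)),//; s/((.12,-.12,0),(62,400)),//; s/((-.12,.12,0),(588,375)),//; s/(55,345)/(55,333)/' fit.py; python3 fit.py; cat >> h.py <<'E'
def go(x,y,z=None,yaw=None):
    o=robot.observe(); Rt=R.from_euler('xyz',o['tool_rot']); d=np.array([x,y,z if z is not None else o['tool_pos'][2]])-o['tool_pos']
    print('t',round(o['time'],2),'pos',o['tool_pos'].round(4),'rot',np.round(o['tool_rot'],3),'F',o['contact_force'].round(2)); print('shift',Rt.inv().apply(d).round(4), 'dz turn', None if yaw is None else round(-(yaw-o['tool_rot'][2]),3))
E
python3 -c "
from h import *
p=np.load('p.npy');a=clamp(p,p[3],.25,0,.008);go(a[0],a[1],.235,p[2])"
```

```text
[ 0.577  -0.0075 -0.2658  0.3947  0.0401  0.0422 -0.8026 -0.0887]
[[0.0, 2.1], [-0.7, -0.2], [1.0, -0.9], [-0.2, -0.1], [-0.1, -0.3], [0.5, -0.0], [-0.0, 0.4], [-0.3, -0.1], [-0.6, -0.0], [-0.4, 0.1], [0.5, 0.9], [-1.0, -2.0], [1.6, -0.7], [-0.6, -0.0], [0.3, 0.8], [-0.7, 0.1], [0.1, 0.3], [-0.8, -0.1]]
lever [0.46577144 0.02283318 0.18143566] closed [0.44485247 0.02852891 0.089     ]
seats [0.50770773 0.09950931 0.087     ] [ 0.46304665 -0.06451931  0.087     ]
t 0.1 pos [ 0.1595 -0.4998  0.2341] rot [-3.14  -0.     0.309] F [-0.53 -0.38 -0.1 ]
shift [ 4.444e-01 -4.089e-01 -2.000e-04] dz turn 0.575
```

```bash
python3 -m jog '[[[-1,0.029,-0.027,-0.003,0.115],[-1,0.058,-0.054,-0.006,0.23],[-1,0.088,-0.081,-0.009,0.345],[-1,0.118,-0.108,-0.012,0.46],[-1,0.147,-0.135,-0.015,0.575]]]'; python3 -c "
from h import *
p=np.load('p.npy');a=clamp(p,p[3],.25,0,.008);go(a[0],a[1],.235,p[2])"
```

```text
time: 0.52
tool_pos: [0.2578, -0.3273, 0.2493]
tool_rot: [-3.141, 0.0, -0.264]
contact_force: [0.5, -0.4, 0.1]
opening: 0.0628
grip_force: 0.0
t 0.52 pos [ 0.2578 -0.3273  0.2493] rot [-3.141  0.    -0.264] F [ 0.5  -0.43  0.12]
shift [ 0.1019 -0.3923  0.0146] dz turn 0.002
```

```bash
python3 -m jog '[[[-1,0.01,-0.039,0,0],[-1,0.02,-0.078,0,0],[-1,0.03,-0.117,0,0],[-1,0.04,-0.156,0,0],[-1,0.05,-0.195,0,0]]]'; python3 -m jog '[[[-1,0.01,-0.039,0,0],[-1,0.02,-0.078,0,0],[-1,0.03,-0.117,0,0],[-1,0.04,-0.156,0,0],[-1,0.052,-0.197,0,0]]]'; python3 -m jog '[[[-1,0,0,0,0],[-1,0,0,0,0]]]'; python3 -c "
from h import *
p=np.load('p.npy');a=clamp(p,p[3],.25,0,.008);go(a[0],a[1],.235,p[2])
cv2.imwrite('pics/w1.png',robot.read_camera('wrist')[:,:,::-1])"
```

```text
time: 0.93
tool_pos: [0.3558, -0.1516, 0.2495]
tool_rot: [3.141, -0.0, -0.258]
contact_force: [0.5, -0.1, 1.0]
opening: 0.0295
grip_force: 0.0
time: 1.35
tool_pos: [0.4557, 0.0248, 0.2494]
tool_rot: [3.141, 0.0, -0.258]
contact_force: [1.3, -1.7, 0.4]
opening: 0.0008
grip_force: 0.0
time: 1.52
tool_pos: [0.4557, 0.0246, 0.2489]
tool_rot: [3.141, 0.001, -0.253]
contact_force: [0.1, 0.3, -0.5]
opening: 0.0009
grip_force: 0.0
t 1.52 pos [0.4557 0.0246 0.2489] rot [ 3.141e+00  1.000e-03 -2.530e-01] F [ 0.14  0.31 -0.5 ]
shift [ 0.0029 -0.0009  0.0139] dz turn 0.012
```

View pics/w1.png

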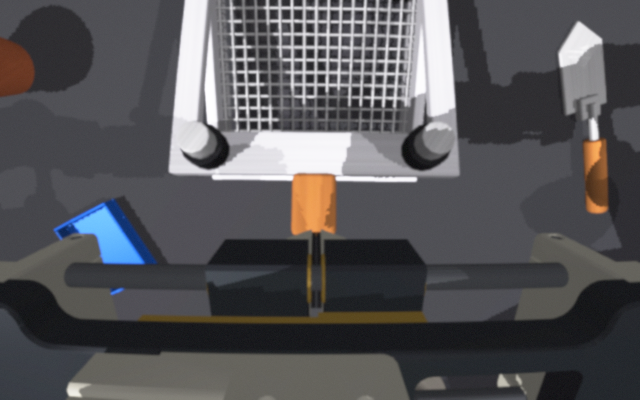

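The picture shows the lever at (314,203), directly in line with the shut fingers at (316,260), and caps at (203,140) and (432,140). Alignment is good, so I'm descending.

```bash
python3 -m jog '[[[-1,0.004,-0.001,0.02,0.01],[-1,0.006,-0.001,0.04,0.01],[-1,0.006,-0.001,0.05,0.01],[-1,0.005,-0.001,0.058,0.01],[-1,0.004,-0.001,0.064,0.01]]]';  python3 -m jog '[[[-1,-0.002,0,0.006,0],[-1,-0.004,0,0.012,0],[-1,-0.005,0,0.018,0],[-1,-0.006,0,0.024,0],[-1,-0.008,0,0.03,0]]]'
```

```text
time: 1.98
tool_pos: [0.459, 0.0214, 0.1852]
tool_rot: [3.141, 0.001, -0.27]
contact_force: [-1.3, 0.0, 3.8]
opening: 0.0004
grip_force: 1.7
time: 2.4
tool_pos: [0.4519, 0.0248, 0.1552]
tool_rot: [3.142, -0.001, -0.268]
contact_force: [0.1, -2.0, 3.4]
opening: 0.0002
grip_force: 1.6
```

```bash
python3 -m jog '[[[-1,-0.002,0,0.007,0],[-1,-0.004,0,0.014,0],[-1,-0.006,0,0.021,0],[-1,-0.007,0,0.028,0],[-1,-0.008,0,0.035,0]]]';  python3 -m jog '[[[-1,-0.001,0,0.005,0],[-1,-0.002,0,0.01,0],[-1,-0.002,0,0.014,0],[-1,-0.002,0,0.017,0],[-1,-0.002,0,0.019,0]]]'
```

```text
time: 2.82
tool_pos: [0.4446, 0.027, 0.12]
tool_rot: [-3.141, -0.001, -0.268]
contact_force: [2.2, -1.1, 3.0]
opening: 0.0002
grip_force: 1.5
time: 3.23
tool_pos: [0.4418, 0.0277, 0.101]
tool_rot: [-3.142, 0.001, -0.268]
contact_force: [-1.2, 1.1, 2.9]
opening: 0.0006
grip_force: 1.4
```

```bash
python3 -m jog '[[[-1,0,0,0.001,0],[-1,0,0,0.002,0],[-1,0,0,0.003,0]]]';  python3 -m jog '[[[-1,0,0,0.0005,0],[-1,0,0,0.001,0]]]'; python3 -m jog '[[[-1,0,0,0.0005,0],[-1,0,0,0.001,0]]]'
```

```text
time: 3.48
tool_pos: [0.4417, 0.0276, 0.0983]
tool_rot: [3.142, 0.001, -0.268]
contact_force: [-1.6, 1.8, 3.1]
opening: 0.0003
grip_force: 1.4
time: 3.65
tool_pos: [0.4418, 0.0275, 0.0974]
tool_rot: [3.141, 0.001, -0.268]
contact_force: [-2.0, 1.3, 1.5]
opening: 0.0003
grip_force: 1.4
time: 3.82
tool_pos: [0.4419, 0.0275, 0.0971]
tool_rot: [3.141, 0.001, -0.268]
contact_force: [-5.8, 2.8, 17.5]
opening: 0.0002
grip_force: 8.6
```

The stop is reached at tool z 0.097, as expected. I'm lifting off and refining the cap positions with the wrist camera.

```bash
python3 -m jog '[[[-1,0,0,-0.02,0],[-1,0,0,-0.05,0],[-1,0,0,-0.09,0],[-1,0,0,-0.11,0],[-1,0,0,-0.11,0]]]'; python3 - <<'E'
from h import *
o=robot.observe(); im=robot.read_camera('wrist'); cv2.imwrite('pics/w2.png',im[:,:,::-1])
p=np.load('p.npy'); m=robot.camera_model('wrist'); M=np.array(m['mount'])
Tw=np.eye(4);Tw[:3,:3]=R.from_euler('xyz',o['tool_rot']).as_matrix();Tw[:3,3]=o['tool_pos']; C=Tw@M; np.save('C.npy',C)
ci=np.linalg.inv(C)
pts=[clamp(p,0,.2,s*.085,.006+h) for s in(1,-1) for h in(0,.04)]+[clamp(p,0,.218,s*.12,.006) for s in(1,-1)]+[clamp(p,0,.268,s*.018,.008) for s in(1,-1)]
q=cv2.projectPoints(np.array(pts),cv2.Rodrigues(ci[:3,:3])[0],ci[:3,3],np.array(m['camera_matrix']),np.array(m['dist_coeffs']))[0][:,0]
print(o['tool_pos'],o['contact_force'].round(2),q.round(1).tolist())
E
```

```text
time: 4.23
tool_pos: [0.4449, 0.027, 0.2109]
tool_rot: [-3.141, -0.009, -0.268]
contact_force: [0.9, -0.4, 0.2]
opening: 0.0003
grip_force: 0.0
[0.44489904 0.02696491 0.21088432] [ 0.92 -0.43  0.22] [[227.1, 155.1], [212.6, 160.8], [403.6, 154.8], [417.9, 160.5], [193.5, 173.7], [437.5, 173.3], [297.7, 222.3], [333.2, 222.3]]
```

View pics/w2.png

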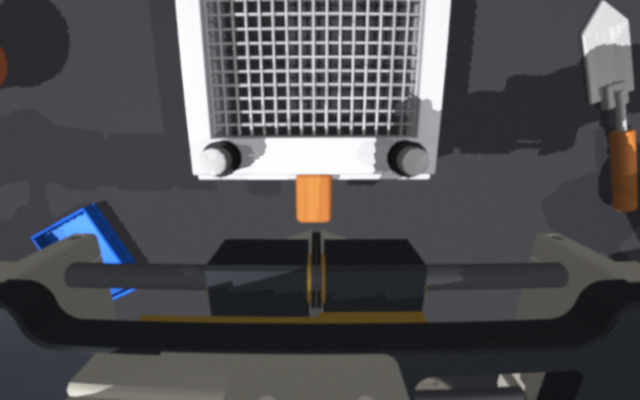

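The frame sits flat, with cap tops at (213,160) and (416,161) and the lever end at (314,222). All are within about 2 px of prediction. Moving to the left clip next.

```bash
python3 -c "
from h import *
p=np.load('p.npy');a=clamp(p,0,.2,.085,.006);go(a[0],a[1],.16,p[2])"
```

```text
t 4.28 pos [0.4437 0.0271 0.2085] rot [-3.141 -0.006 -0.268] F [0.02 0.4  0.27]
shift [ 0.0423 -0.0868  0.0488] dz turn -0.002
```

```bash
python3 -m jog '[[[-1,0.015,-0.03,0.0,0],[-1,0.03,-0.06,0.01,0],[-1,0.042,-0.087,0.03,0],[-1,0.042,-0.087,0.045,0],[-1,0.042,-0.087,0.05,0]]]'; python3 -m jog '[[[-1,0,0,0,0],[-1,0,0,0,0]]]';python3 -c "
from h import *
p=np.load('p.npy');a=clamp(p,0,.2,.085,.006);go(a[0],a[1],.16,p[2])"
```

```text
time: 4.7
tool_pos: [0.5042, 0.101, 0.1524]
tool_rot: [3.139, 0.006, -0.266]
contact_force: [-0.5, -0.2, -1.5]
opening: 0.0005
grip_force: 0.0
time: 4.87
tool_pos: [0.5052, 0.0997, 0.156]
tool_rot: [3.141, 0.002, -0.269]
contact_force: [0.1, 0.5, 0.0]
opening: 0.0004
grip_force: 0.0
t 4.87 pos [0.5052 0.0997 0.156 ] rot [ 3.141e+00  2.000e-03 -2.690e-01] F [0.12 0.53 0.  ]
shift [ 0.0025 -0.0005 -0.004 ] dz turn -0.003
```

```bash
python3 -m jog '[[[-1,0.002,0,0.003,0],[-1,0.0025,0,0.006,0],[-1,0.0025,0,0.008,0]]]'|grep -E 'pos|force'; for i in 1; do python3 -m jog '[[[-1,0,0,0.001,0],[-1,0,0,0.002,0],[-1,0,0,0.002,0]]]'; python3 -m jog '[[[-1,0,0,0.001,0],[-1,0,0,0.002,0],[-1,0,0,0.002,0]]]';python3 -m jog '[[[-1,0,0,0.001,0],[-1,0,0,0.002,0],[-1,0,0,0.002,0]]]';python3 -m jog '[[[-1,0,0,0.001,0],[-1,0,0,0.002,0],[-1,0,0,0.002,0]]]'; done | grep -E 'pos|contact'
```

```text
tool_pos: [0.5085, 0.099, 0.1489]
contact_force: [-0.1, -0.9, 0.4]
grip_force: 0.0
tool_pos: [0.5082, 0.0994, 0.1465]
contact_force: [0.4, 0.9, -1.2]
tool_pos: [0.5081, 0.0995, 0.1443]
contact_force: [-0.2, -0.9, -0.1]
tool_pos: [0.5081, 0.0995, 0.1423]
contact_force: [0.6, 0.8, -0.4]
tool_pos: [0.5081, 0.0995, 0.1403]
contact_force: [-0.4, 0.5, -0.6]
```

```bash
{ python3 -m jog '[[[-1,0,0,0.0005,0],[-1,0,0,0.001,0]]]'; python3 -m jog '[[[-1,0,0,0.0005,0],[-1,0,0,0.001,0]]]';python3 -m jog '[[[-1,0,0,0.0005,0],[-1,0,0,0.001,0]]]';python3 -m jog '[[[-1,0,0,0.0005,0],[-1,0,0,0.001,0]]]';python3 -m jog '[[[-1,0,0,0.0005,0],[-1,0,0,0.001,0]]]';python3 -m jog '[[[-1,0,0,0.0005,0],[-1,0,0,0.001,0]]]';python3 -m jog '[[[-1,0,0,0.0005,0],[-1,0,0,0.001,0]]]'; python3 -m jog '[[[-1,0,0,0.0005,0],[-1,0,0,0.001,0]]]'; }| grep -E 'pos|contact'
```

```text
tool_pos: [0.5083, 0.0995, 0.1395]
contact_force: [-0.3, -0.1, -0.3]
tool_pos: [0.5082, 0.0995, 0.1385]
contact_force: [0.4, 0.8, -0.2]
tool_pos: [0.5082, 0.0995, 0.1375]
contact_force: [1.0, -0.0, 0.3]
tool_pos: [0.5082, 0.0995, 0.1364]
contact_force: [-0.1, -0.2, -0.4]
tool_pos: [0.5082, 0.0995, 0.1355]
contact_force: [0.3, -0.3, 0.9]
tool_pos: [0.5082, 0.0995, 0.1344]
contact_force: [-0.2, -0.2, 0.3]
tool_pos: [0.5083, 0.0995, 0.1335]
contact_force: [-0.6, 0.1, -0.0]
tool_pos: [0.5082, 0.0995, 0.1324]
contact_force: [-0.7, -0.7, -0.7]
```

```bash
{ python3 -m jog '[[[-1,0,0,0.0005,0],[-1,0,0,0.001,0]]]'; python3 -m jog '[[[-1,0,0,0.0005,0],[-1,0,0,0.001,0]]]';python3 -m jog '[[[-1,0,0,0.0005,0],[-1,0,0,0.001,0]]]';python3 -m jog '[[[-1,0,0,0.0005,0],[-1,0,0,0.001,0]]]';python3 -m jog '[[[-1,0,0,0.0005,0],[-1,0,0,0.001,0]]]';python3 -m jog '[[[-1,0,0,0.0005,0],[-1,0,0,0.001,0]]]';python3 -m jog '[[[-1,0,0,0.0005,0],[-1,0,0,0.001,0]]]'; python3 -m jog '[[[-1,0,0,0.0005,0],[-1,0,0,0.001,0]]]'; }| grep -E 'pos|contact'
```

```text
tool_pos: [0.5083, 0.0995, 0.1317]
contact_force: [-1.4, -0.4, 3.7]
tool_pos: [0.5083, 0.0996, 0.1309]
contact_force: [-2.0, 0.1, 6.7]
tool_pos: [0.5083, 0.0996, 0.1301]
contact_force: [-2.6, 0.5, 6.9]
tool_pos: [0.5082, 0.0996, 0.1291]
contact_force: [-1.9, -0.0, 6.3]
tool_pos: [0.5082, 0.0996, 0.1279]
contact_force: [-1.9, 0.1, 3.6]
tool_pos: [0.5082, 0.0995, 0.1263]
contact_force: [0.4, -0.2, 0.6]
tool_pos: [0.5082, 0.0995, 0.1252]
contact_force: [-0.1, -0.5, 0.4]
tool_pos: [0.5082, 0.0995, 0.1243]
contact_force: [-0.2, -0.5, 0.3]
```

The left clip peaked at about 7 N and then dropped to zero. I'm continuing 3 mm to confirm the cap has gone fully down.

```bash
{ python3 -m jog '[[[-1,0,0,0.001,0],[-1,0,0,0.002,0]]]'; python3 -m jog '[[[-1,0,0,0.0005,0],[-1,0,0,0.001,0]]]';python3 -m jog '[[[-1,0,0,0.0003,0],[-1,0,0,0.0006,0]]]'; python3 -m jog '[[[-1,0,0,-0.01,0],[-1,0,0,-0.03,0],[-1,0,0,-0.038,0],[-1,0,0,-0.038,0]]]'; }| grep -E 'pos|contact'; python3 -c "
from h import *
p=np.load('p.npy');a=clamp(p,0,.2,-.085,.006);go(a[0],a[1],.15,p[2])"
```

```text
tool_pos: [0.5082, 0.0995, 0.1224]
contact_force: [0.8, 0.8, 0.3]
tool_pos: [0.5082, 0.0995, 0.1214]
contact_force: [0.8, -0.1, 0.5]
tool_pos: [0.5082, 0.0995, 0.1209]
contact_force: [0.0, 0.4, -0.3]
tool_pos: [0.5097, 0.0996, 0.1614]
contact_force: [0.2, 0.0, 0.1]
t 9.62 pos [0.5097 0.0996 0.1614] rot [-3.14  -0.005 -0.268] F [0.23 0.01 0.07]
shift [-0.0016  0.1707  0.0112] dz turn -0.002
```

```bash
{ python3 -m jog '[[[-1,0,0.036,0,0],[-1,0,0.072,0,0],[-1,0,0.108,0,0],[-1,0,0.144,0,0],[-1,0,0.17,0,0]]]'; python3 -m jog '[[[-1,0,0,0,0],[-1,0,0,0.005,0],[-1,0,0,0.009,0],[-1,0,0,0.009,0]]]'; }| grep -E 'pos|contact'; python3 -c "
from h import *
p=np.load('p.npy');a=clamp(p,0,.2,-.085,.006);go(a[0],a[1],.14,p[2])"
```

```text
tool_pos: [0.462, -0.0665, 0.1586]
contact_force: [0.4, 0.2, 0.0]
tool_pos: [0.4627, -0.0633, 0.1487]
contact_force: [-0.3, -0.3, 0.0]
t 10.37 pos [ 0.4627 -0.0633  0.1487] rot [-3.141e+00  2.000e-03 -2.670e-01] F [-0.28 -0.3   0.04]
shift [0.0007 0.001  0.0087] dz turn -0.001
```

```bash
{ python3 -m jog '[[[-1,0,0.001,0.001,0],[-1,0,0.001,0.002,0]]]'; python3 -m jog '[[[-1,0,0,0.0005,0],[-1,0,0,0.001,0]]]';python3 -m jog '[[[-1,0,0,0.0005,0],[-1,0,0,0.001,0]]]';python3 -m jog '[[[-1,0,0,0.0005,0],[-1,0,0,0.001,0]]]';python3 -m jog '[[[-1,0,0,0.0005,0],[-1,0,0,0.001,0]]]';python3 -m jog '[[[-1,0,0,0.0005,0],[-1,0,0,0.001,0]]]';python3 -m jog '[[[-1,0,0,0.0005,0],[-1,0,0,0.001,0]]]'; python3 -m jog '[[[-1,0,0,0.0005,0],[-1,0,0,0.001,0]]]'; python3 -m jog '[[[-1,0,0,0.0005,0],[-1,0,0,0.001,0]]]'; }| grep -E 'pos|contact'
```

```text
tool_pos: [0.4631, -0.0646, 0.1477]
contact_force: [0.6, -0.1, 0.5]
tool_pos: [0.463, -0.0649, 0.1469]
contact_force: [-0.1, -0.0, -0.3]
tool_pos: [0.463, -0.0652, 0.1459]
contact_force: [0.7, -1.2, 0.2]
tool_pos: [0.4629, -0.0654, 0.1449]
contact_force: [0.8, -0.7, -0.1]
tool_pos: [0.4629, -0.0654, 0.1439]
contact_force: [-0.4, 0.1, 0.3]
tool_pos: [0.4629, -0.0654, 0.1429]
contact_force: [0.2, 0.5, -0.0]
tool_pos: [0.4629, -0.0654, 0.1419]
contact_force: [-0.6, 0.9, 0.3]
tool_pos: [0.4629, -0.0653, 0.1408]
contact_force: [0.4, 1.0, -0.1]
tool_pos: [0.4629, -0.0653, 0.1399]
contact_force: [0.4, -1.1, 1.1]
```

```bash
{ python3 -m jog '[[[-1,0,0,0.0005,0],[-1,0,0,0.001,0]]]'; python3 -m jog '[[[-1,0,0,0.0005,0],[-1,0,0,0.001,0]]]';python3 -m jog '[[[-1,0,0,0.0005,0],[-1,0,0,0.001,0]]]';python3 -m jog '[[[-1,0,0,0.0005,0],[-1,0,0,0.001,0]]]';python3 -m jog '[[[-1,0,0,0.0005,0],[-1,0,0,0.001,0]]]';python3 -m jog '[[[-1,0,0,0.0005,0],[-1,0,0,0.001,0]]]';python3 -m jog '[[[-1,0,0,0.0005,0],[-1,0,0,0.001,0]]]'; python3 -m jog '[[[-1,0,0,0.0005,0],[-1,0,0,0.001,0]]]'; python3 -m jog '[[[-1,0,0,0.0005,0],[-1,0,0,0.001,0]]]'; }| grep -E 'pos|contact'
```

```text
tool_pos: [0.4629, -0.0654, 0.1389]
contact_force: [0.0, -0.0, 0.3]
tool_pos: [0.4629, -0.0654, 0.1379]
contact_force: [-0.1, -0.5, -0.0]
tool_pos: [0.4629, -0.0654, 0.1369]
contact_force: [0.2, -0.1, 0.4]
tool_pos: [0.4629, -0.0653, 0.1359]
contact_force: [-1.5, 0.5, 1.6]
tool_pos: [0.463, -0.0654, 0.1352]
contact_force: [-1.3, -0.4, 5.8]
tool_pos: [0.463, -0.0654, 0.1343]
contact_force: [-2.8, 0.1, 6.4]
tool_pos: [0.4629, -0.0654, 0.1334]
contact_force: [-2.0, 0.3, 6.6]
tool_pos: [0.4629, -0.0653, 0.1322]
contact_force: [-2.2, 0.1, 4.1]
tool_pos: [0.4628, -0.0653, 0.1309]
contact_force: [-0.6, 0.4, 1.1]
```

Contact came at 0.1360, with a peak of about 6.6 N. The full-down position should be near 0.124.

```bash
{ python3 -m jog '[[[-1,0,0,0.0005,0],[-1,0,0,0.001,0]]]'; python3 -m jog '[[[-1,0,0,0.0005,0],[-1,0,0,0.001,0]]]';python3 -m jog '[[[-1,0,0,0.001,0],[-1,0,0,0.002,0]]]';python3 -m jog '[[[-1,0,0,0.001,0],[-1,0,0,0.002,0]]]'; python3 -m jog '[[[-1,0,0,-0.01,0],[-1,0,0,-0.03,0],[-1,0,0,-0.06,0],[-1,0,0,-0.09,0],[-1,0,0,-0.09,0]]]';  python3 -m jog '[[[-1,-0.03,0.03,0,0],[-1,-0.06,0.06,0,0],[-1,-0.06,0.09,0,0],[-1,-0.06,0.11,0,0],[-1,-0.06,0.11,0,0]]]'; }| grep -E 'pos|contact'; python3 - <<'E'
from h import *
a=robot.read_camera('top')[125:265,250:405,::-1]; w=robot.read_camera('scene')[130:260,260:405,::-1]
w=cv2.resize(w,None,fx=2.6,fy=2.6,interpolation=3); a=cv2.resize(a,(395,338),interpolation=3)
cv2.imwrite('pics/end.png',np.hstack([a,w]))
E
```

```text
tool_pos: [0.463, -0.0654, 0.1297]
contact_force: [0.2, -0.5, -0.0]
tool_pos: [0.4629, -0.0654, 0.1287]
contact_force: [0.0, 0.6, -0.4]
tool_pos: [0.463, -0.0654, 0.1268]
contact_force: [-0.2, 1.0, 0.3]
tool_pos: [0.4629, -0.0654, 0.1248]
contact_force: [-0.3, 0.5, 0.2]
tool_pos: [0.4656, -0.0661, 0.2201]
contact_force: [0.5, -0.0, -0.1]
tool_pos: [0.3751, -0.1582, 0.2149]
contact_force: [0.5, 0.3, 0.2]
```

View pics/end.png

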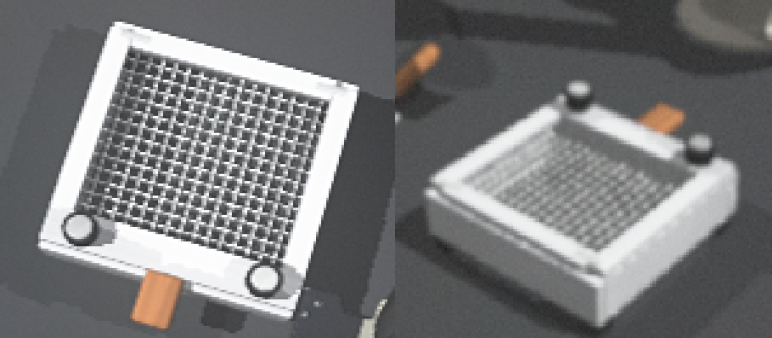

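The frame is flat on the sieve and both caps are down in their collars: (80,228) and (265,277) on the left, (578,92) and (700,146) on the right. The robot is clear.

```bash
python3 -c "
from cell import robot
print(robot.hand_in())"
```

```text
the job is handed in; nothing more can be done
None
```

I swung the clamp frame fully down (17.5 N highest reading), then snapped both clips through at about 7 N each; they stayed down, the robot is clear, and the job is handed in.

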